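Grease the slipway winch with the hand pump and log it

ROBOT

A 6-joint arm with a two-finger parallel gripper is mounted at the origin on the work surface. World frame = base frame: x ahead of the robot, y to its left, z up, the work surface at z = 0. Lengths are in m, angles in degrees, forces in N, time in s.
With the tool pointing down it reaches from about 0.3 to 0.75 m from the base axis. Payload 8.5 kg.
Tool frame: the origin (TCP) lies midway between the tips of the shut fingers; the grasp point (between the pads) lies grasp_offset behind it (grasp_offset is the distance from the TCP to the grasp point, in m); z points along the fingers, y is the line along which they close (so a half turn about z gives the same grasp; the last joint's range is limited). The gripper opens to 85 mm and grips with 20 to 120 N. Pads are 22 mm wide; open, the fingers measure 114 mm over their backs; the gripper's body (76 mm by 85 mm) begins 54 mm behind the grasp point. The pads swing forward as they close: fully open they stand 13 mm farther back than shut.
Start: joints at [64.784, 21.807, 74.336, -0, 83.858, -12.336], TCP at [0.123, 0.536, 0.231] pointing down, gripper open.
Joint ranges: [-178.18, 178.18], [-50.72, 133.34], [12.68, 142.11], [-81.47, 261.47], [9.98, 163.14], [-165.26, 165.26]. Speed limits (degrees/s): [136.94, 136.94, 180, 180, 180, 180].

INTERFACE

Orientations are given as a 3x3 rotation matrix whose columns are the frame's x, y, z axes.
In Python, from rig import observe, get_image, camera_params, close_job, grasp_offset gives the robot as it stands.
- The arm moves only by the shell command python3 -m handwheel 'ROWS' [OPENING] [FORCE]. ROWS is JSON, a list of rows, each a list of 2 entries, a list of its own where there are three numbers: the shift along the tool's x, y, z as a fraction of full scale, then the turn, a rotation vector about the tool's x, y, z as a fraction of full scale. In form: [[[dx, dy, dz], [ax, ay, az]], ...]. A call has 1 to 10 rows; each row is the pose to reach, as a shift and turn from the pose commanded when the call began, along the tool's axes at that moment, turning the shorter way round; what a row does not reach only later rows make up. Full scale, the value 1, is 0.5 m for a shift and pi rad for a turn. A row lasts 1/10 s, in which the tool goes at most 50 mm and 8.59 degrees, less where a joint would pass 70% of its speed; a pose out of reach is approached as far as the arm can. A call with a number of a shift or a turn outside -1 to 1 is refused whole. A call with a gripper value outside its range is refused whole. OPENING is the opening, from 0 (shut) to 1 (fully open), set as the call begins (- or left out, the last holds). The fingers move at their own pace and stop on an object; FORCE is the grip in N (left out, the last holds). Time passes only in rows, so rows that repeat a pose let the fingers close. It gives the time, the measured TCP pose, the force, the opening and the grip force at its end, in the units of the state.
- observe(): the state, without advancing time (a new reading comes with each control period).
- get_image(name): name is "scene" or "top"; returns (picture, depth): 400x640x3 uint8, red, green, blue; 400x640 float32, m along the optical axis (not along the pixel's ray), 0 where there is no reading.
- camera_params(name): a dict with "K" (3x3 intrinsics, pixels), "R" (3x3) and "t" (3): a world point X has camera coordinates R X + t. Camera axes: x right, y down, z forward; pixel columns grow to the right and rows downward; lengths in m; the calibration is good to about 2 mm. A picture is of the moment at which its call begins. camera_params takes no time and is no camera call.
- close_job(): hands the job in; it is judged then, once.
The state is a dict: "time_s": time; "q": joint angles; "qvel": joint speeds; "joint_efforts": joint torques, N m; "position": TCP position; "tool_rot": TCP orientation; "ft_force": force on the tool from outside, world axes, zero at the start; "wrist_torque": the same for the moment, N m; "grip_width": finger opening in m; "gripper_force": force on a finger pad.
Only numpy, scipy, OpenCV 4.12 (cv2) and the standard library are available. Lean on these libraries where they do the work, as an engineer would, in place of code of your own. Each camera call takes 0.05 s, during which the arm holds its last target. There are 200 camera calls.

TASK

Clear the orange bailer out from under the grease pump's red-handled lever and set it down, not dropped, flat and upright in the grey tray. Then give the pump three full strokes, each one down to the stop and all the way back up, and after that log the greasing by swinging the counter's yellow-topped lever to its stop and letting it spring back. Leave the coffee pot, the buoy marker and the hook file where they are.

Things in the scene. Friction and masses are not known exactly. Their poses are not given: they have to be found in the camera images.
- pump: Fixed green hand grease pump. Origin: on the table (z = 0) directly under the lever's pivot, which is 125 mm up, axis along pump y. The lever reaches out towards pump -x. The rest of the pump spans x -30 to +140 mm, y +-55 mm, up to 148 mm high.
- lever_grip (a point): Point on the axis of the pump lever's red round handle, 190 mm from the pivot; moves with it. Handle: 26 mm diameter, from 120 to 220 mm from the pivot; inside that an 18 mm steel rod. At rest the lever slopes 0.611 rad (35 deg) up from the pivot: point 156 mm out (pump -x), 234 mm above the table. At the lower stop it slopes 25 deg down: 172 mm out, 45 mm high.
- pump_lever (a joint): Pump lever angle, rad: 0 = at rest, up; grows as it is pressed down; lower stop 1.047. A full stroke goes past 0.97 and back below 0.08. A spring lifts it by itself in about a second; pressing at the red handle takes about 4 N at the top, 12 N at the stop. With the bailer beneath, it cannot reach its stop.
- bailer: Loose orange bailer scoop, about 130 g, starting upright beneath the lever. Open bowl 90 mm (its x) by 100 mm (its y), 85 mm high. Origin: centre of the bowl's underside. Handle level along its +y, at the start sticking out sideways, roughly to pump +y (tray side). About 80 mm free between bowl and resting lever: lift it only a little, draw it out sideways, then lift.
- bailer_handle (a point): Where to grip the bailer's handle: centre of the bar, 95 mm along bailer +y from the bowl's centre, 74 mm above the bowl's underside. The bar is 24 mm wide (bailer x), 16 mm thick, from 50 to 150 mm along +y.
- tray: Fixed open grey tray on the table, 200 x 200 mm outside, 25 mm high, walls and floor 5 mm. Origin: centre of its underside (table height). The bailer goes in with its bowl flat on the tray's floor, bowl centre within 60 mm of the tray's centre along each tray axis; the handle may reach over the rim.
- counter: Fixed grey service counter box with white windows on top, 110 x 150 mm (x, y) at the foot, body 90 x 130 mm, top 72 mm high. Origin: centre of its underside. Its lever turns flat above the top about a vertical pivot at (-15, 0) mm in the counter's frame.
- advance_post (a point): Point on the axis of the upright yellow post at the end of the counter's lever, 90 mm from the lever's pivot, 107 mm above the table. Post 18 mm in diameter, heights 84 to 130 mm; steel arm beneath it 76 to 86 mm. At rest the arm points 0.55 rad off counter -x towards its -y; push the post from its -y side, towards counter +y.
- counter_lever (a joint): Counter lever angle, rad: 0 = at rest; grows as the post swings towards counter +y (clockwise from above); stop at 1.1, where the arm points 0.55 rad off -x towards +y. Swing it past 1.0 and let go: the spring takes it back to 0. About 1 N at rest to 3 N at the stop, at the post.
- coffee_pot: Bystander: loose blue enamel coffee pot, 140 mm high, 104 mm wide at the foot, spout to -y and handle to +y (80 mm out). Origin: centre of its underside. Leave it alone.
- buoy: Bystander: loose red wooden buoy marker with a white band and a short stick, 84 mm in diameter, 165 mm high, standing. Origin: centre of its underside. Leave it alone.
- hook_file: Bystander: loose steel hook file lying flat, 190 mm long, 20 mm wide, up to 18 mm high, rosewood handle to its -x, blade to +x. Origin: on the table under the joint of handle and blade. Leave it alone.

How it is judged (in metres and radians):
On the way, in this order (a step that is already met when the one before it is completed fails the run):
1. the bailer stands flat in the tray, let go (x of bailer in the frame of tray between -0.06 and 0.06 m and y of bailer in the frame of tray between -0.06 and 0.06 m and z of bailer in the frame of tray below 0.015 m and angle between bailer's own z axis and vertical below 0.15 rad and linear speed of bailer below 0.03 m/s and contact force between each of the arm, the fingers and bailer below 0.05 N), for 0.2 s.
2. first stroke: pump lever pressed fully down to its lower stop (value of joint pump_lever above 0.97 rad), for 0.05 s.
3. first stroke: pump lever back up at its rest (value of joint pump_lever below 0.08 rad), for 0.05 s.
4. second stroke: pump lever pressed fully down to its lower stop (value of joint pump_lever above 0.97 rad), for 0.05 s.
5. second stroke: pump lever back up at its rest (value of joint pump_lever below 0.08 rad), for 0.05 s.
6. third stroke: pump lever pressed fully down to its lower stop (value of joint pump_lever above 0.97 rad), for 0.05 s.
7. third stroke: pump lever back up at its rest (value of joint pump_lever below 0.08 rad), for 0.05 s.
8. counter lever swung to its stop (value of joint counter_lever above 1 rad), for 0.05 s.
9. counter lever sprung back to its rest (value of joint counter_lever below 0.08 rad), for 0.05 s.
At the end, for the whole second after the job is handed in: The bailer stands at rest, upright (within 0.15 rad) on the tray's floor (underside less than 15 mm above the tray's underside), bowl centre within 60 mm of the tray's centre along each tray axis; the pump lever (below 0.08 rad) and the counter lever (below 0.08 rad) are back at rest (x of bailer in the frame of tray between -0.06 and 0.06 m and y of bailer in the frame of tray between -0.06 and 0.06 m and z of bailer in the frame of tray below 0.015 m and angle between bailer's own z axis and vertical below 0.15 rad and linear speed of bailer below 0.03 m/s and value of joint each of pump_lever, counter_lever below 0.08 rad); the robot touches nothing.
It fails at once if the coffee pot is shoved more than 30 mm or knocked over (distance of coffee_pot from where it was at the start of the episode above 0.03 m or angle between coffee_pot's own z axis and vertical above 0.4 rad).
It fails at once if the buoy marker is shoved more than 30 mm or knocked over (distance of buoy from where it was at the start of the episode above 0.03 m or angle between buoy's own z axis and vertical above 0.4 rad).
It fails at once if the hook file is shoved more than 30 mm or knocked over (distance of hook_file from where it was at the start of the episode above 0.03 m).
It fails at once if the bailer is dropped: out of the gripper while its underside is more than 70 mm above the table (height (world z) of bailer above 0.07 m and contact force between each of the arm, the fingers and bailer below 0.05 N).
It also fails if it takes over 72 s, if anything falls off the work surface, if the arm or the gripper's body presses on something with over 40 N, if the wrist force passes 120 N, or if a joint passes its speed limit or range.

## Working session

There is one attempt and no reset: what is moved stays moved. The work goes in short steps, Python scripts to look and compute and a shell command to move; the robot and the scene stay as the last step left them, time stands still between calls to the robot, and variables do not carry over. Pictures are saved under pics/ and viewed, at most 10 in all, crops included, and the job is handed in when it is done.

```bash
ls; mkdir -p pics
python3 - <<'E'
from rig import *
import cv2,numpy as np
for n in ("scene","top"):
    im,d=get_image(n); cv2.imwrite(f"pics/{n}0.png",im[:,:,::-1]); np.savez(f"{n}0.npz",im=im,d=d,**camera_params(n))
    print(camera_params(n), (d>0).mean())
print(observe(),grasp_offset)
E
```

```text
pics
{'K': array([[420.05353942,   0.        , 319.45445723],
       [  0.        , 420.05353942, 199.8052427 ],
       [  0.        ,   0.        ,   1.        ]]), 'R': array([[-0.27886401,  0.96027684,  0.01016138],
       [ 0.7092571 ,  0.21307864, -0.67197609],
       [-0.64744825, -0.18018291, -0.74050313]]), 't': array([ 0.19516433, -0.27787365,  1.39277842])} 0.99591015625
{'K': array([[504.33833035,   0.        , 316.18211483],
       [  0.        , 504.33833035, 206.60680582],
       [  0.        ,   0.        ,   1.        ]]), 'R': array([[-0.00446388, -0.99993811,  0.01019093],
       [-0.99367597,  0.00329206, -0.11223733],
       [ 0.11219684, -0.0106275 , -0.99362917]]), 't': array([-0.03950477,  0.58960019,  1.51944681])} 0.99603125
{'time_s': 0.1, 'q': array([ 6.47840063e+01,  2.18381331e+01,  7.43781445e+01,  8.83024861e-04,
        8.38575379e+01, -1.23330255e+01]), 'qvel': array([ 0.03357885, -0.19721965, -0.13773183, -0.06642114, -0.02157081,
       -0.07778402]), 'joint_efforts': array([ 4.09527391e-03, -4.49218369e+01, -2.31656903e+01, -1.28839033e-04,
        3.53875264e-03, -2.15399615e-05]), 'position': array([0.12249198, 0.53593045, 0.23077745]), 'tool_rot': array([[-9.74827063e-01,  2.22961612e-01, -5.62730111e-04],
       [ 2.22962133e-01,  9.74826417e-01, -1.15902911e-03],
       [ 2.90145181e-04, -1.25532044e-03, -9.99999170e-01]]), 'ft_force': array([-0.38694287, -0.20018166, -0.48563112]), 'wrist_torque': array([ 0.01603866, -0.00050579,  0.01132022]), 'gripper_force': 0.0, 'grip_width': 0.08544066597716286} 0.0187
```

View pics/scene0.png

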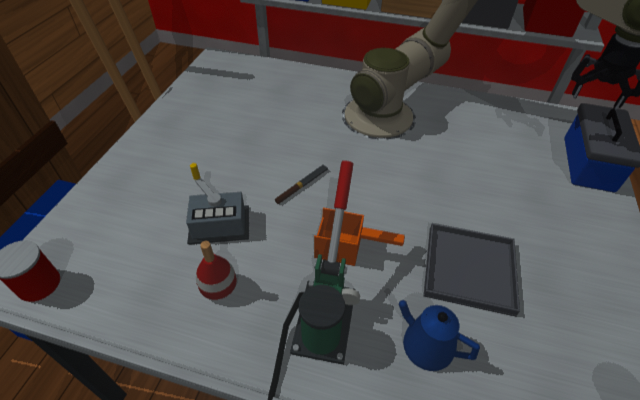

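View pics/top0.png

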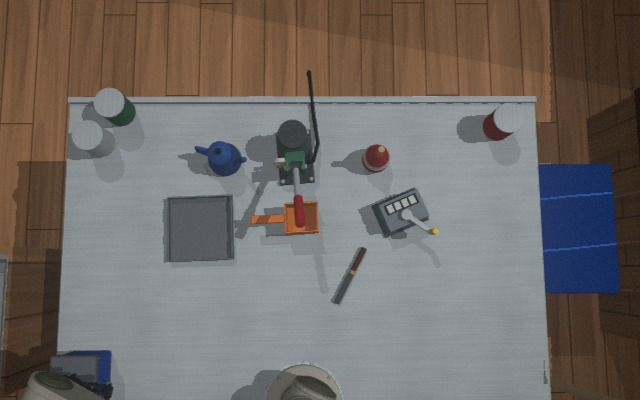

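The scene view shows the red lever at (345,185), the orange bowl at (340,230) with its handle running to (403,240), the tray at (472,267), and the yellow post at (195,172). The top view has the bailer handle at (268,219), the tray at (200,228), the post at (434,231) and the lever grip at (299,211).

```bash
cat > v.py <<'E'
import numpy as np,cv2
def load(n,k="0"):
    z=np.load(f"{n}{k}.npz"); return z
def pts(z,m):
    v,u=np.nonzero(m&(z["d"]>0)); d=z["d"][v,u]
    c=np.linalg.inv(z["K"])@np.vstack([u,v,np.ones_like(u)])*d
    return (z["R"].T@(c-z["t"][:,None])).T
def ray(z,p):
    d=z["R"].T@np.linalg.inv(z["K"])@np.array([p[0],p[1],1.]); return -z["R"].T@z["t"],d
def plane(z,p,h):
    o,d=ray(z,p); return o+d*(h-o[2])/d[2]
def tri(z1,p1,z2,p2):
    (a,d),(b,e)=ray(z1,p1),ray(z2,p2); s=np.linalg.lstsq(np.c_[d,-e],b-a,rcond=None)[0]
    P,Q=a+s[0]*d,b+s[1]*e; return (P+Q)/2,np.linalg.norm(P-Q)
def mask(z,lo,hi,roi):
    h=cv2.cvtColor(z["im"],cv2.COLOR_RGB2HSV); m=cv2.inRange(h,lo,hi)>0
    r=np.zeros_like(m); x0,y0,x1,y1=roi; r[y0:y1,x0:x1]=1; return m&r
E
python3 - <<'E'
from v import *
np.set_printoptions(precision=4,suppress=True)
T,S=load("top"),load("scene")
rois={"orange":((7,150,90),(17,255,255),(240,190,325,245),(300,200,410,270)),
"red":((0,180,70),(6,255,255),(285,185,310,230),(330,155,360,215)),
"yellow":((20,150,90),(32,255,255),(420,220,450,245),(180,155,210,185))}
for n,(lo,hi,rt,rs) in rois.items():
    for z,r in((T,rt),(S,rs)):
        m=mask(z,lo,hi,r); p=pts(z,m); v,u=np.nonzero(m)
        print(n,m.sum(),"px",u.min(),u.max(),v.min(),v.max(),(u.mean(),v.mean()))
        print("  med",np.median(p,0),"lo",np.percentile(p,2,axis=0),"hi",np.percentile(p,98,axis=0))
        if n=="orange":
            mh=m.copy()
            if z is T: mh[:,283:]=0
            else: mh[:,:368]=0
            q=pts(z,mh); q=q[q[:,2]>0.06]
            print("  handle n",len(q),"mean",q.mean(0),"min",q.min(0),"max",q.max(0),"minrect",cv2.minAreaRect(q[:,:2].astype(np.float32)*1000))
            b=p[(p[:,2]>0.077)]; print("  top all rect",cv2.minAreaRect(b[:,:2].astype(np.float32)*1000))
            rb=b[b[:,1]<0.1];print("  bowl rim?",rb.min(0),rb.max(0))
        if n=="red":
            c=p.mean(0); print("  axis",np.linalg.svd(p-c)[2][0],c)
# tray
for z,r in((T,(155,185,245,270)),(S,(415,215,530,320))):
    g=cv2.cvtColor(z["im"],cv2.COLOR_RGB2GRAY); m=np.zeros(g.shape,bool); m[r[1]:r[3],r[0]:r[2]]=1
    p=pts(z,m); q=p[(p[:,2]>0.018)&(p[:,2]<0.04)]
    print("tray rim",np.median(q[:,2]),cv2.minAreaRect(q[:,:2].astype(np.float32)*1000))
    m&=(g<115); 
    c=max(cv2.findContours(m.astype(np.uint8),0,2)[0],key=cv2.contourArea); print("  rect px",cv2.minAreaRect(c), plane(z,cv2.minAreaRect(c)[0],0.025))
# counter, pump, others: top depth heights
for n,r in (("counter",(365,180,435,245)),("pump",(270,115,320,190)),("pot",(190,135,250,180)),("buoy",(358,140,395,178)),("file",(325,240,375,310))):
    m=np.zeros(T["d"].shape,bool); m[r[1]:r[3],r[0]:r[2]]=1
    p=pts(T,m); q=p[p[:,2]>(0.008 if n=="file" else 0.02)]
    print(n,cv2.minAreaRect(q[:,:2].astype(np.float32)*1000),q.min(0),q.max(0))
    if n=="counter":
        q=q[(q[:,2]>.062)&(q[:,2]<.076)]; print("  top",cv2.minAreaRect(q[:,:2].astype(np.float32)*1000),np.median(q[:,2]))
E
```

```text
orange 732 px 251 317 202 232 (np.float64(287.79371584699453), np.float64(219.3483606557377))
  med [0.5476 0.0429 0.0638] lo [ 0.5093 -0.0414 -0.0018] hi [0.5955 0.1463 0.0892]
  handle n 228 mean [0.5478 0.1057 0.0821] min [0.5356 0.0602 0.0738] max [0.56   0.153  0.0915] minrect ((548.1753540039062, 106.32615661621094), (22.318185806274414, 92.56958770751953), 2.890097141265869)
  top all rect ((550.2347412109375, 55.6652946472168), (88.89100646972656, 193.97439575195312), 2.875821352005005)
  bowl rim? [ 0.508  -0.0433  0.0771] [0.5978 0.0994 0.2466]
orange 807 px 314 403 208 264 (np.float64(361.45105328376707), np.float64(233.64312267657994))
  med [0.5486 0.0537 0.0819] lo [ 0.5096 -0.0448  0.0029] hi [0.5992 0.149  0.0876]
  handle n 319 mean [0.5514 0.1124 0.082 ] min [0.5366 0.0694 0.0686] max [0.5629 0.1532 0.0865] minrect ((549.8047485351562, 111.34075927734375), (24.09708595275879, 83.17023468017578), 1.7776529788970947)
  top all rect ((577.0438842773438, 55.13155746459961), (141.0321044921875, 197.3558807373047), 2.0000829696655273)
  bowl rim? [ 0.5071 -0.0458  0.077 ]
[... 1461 characters left out ...]
93025970458984, 131.527099609375), 22.549846649169922) 0.07209979290770915
pump ((748.839111328125, 19.393539428710938), (126.47419738769531, 250.86598205566406), 80.09098052978516) [ 0.6208 -0.0517  0.02  ] [0.8665 0.0883 0.1919]
pot ((738.2689208984375, 243.0740966796875), (92.52011108398438, 142.56675720214844), 15.15323543548584) [0.691  0.1653 0.0201] [0.79   0.3226 0.1401]
buoy ((737.4537963867188, -225.60202026367188), (81.0522689819336, 77.73528289794922), 63.32753372192383) [ 0.6977 -0.2658  0.0209] [ 0.7808 -0.1856  0.1732]
file ((382.08990478515625, -142.1266632080078), (213.74769592285156, 144.85357666015625), 1.438690423965454) [ 0.2763 -0.2156  0.008 ] [ 0.4876 -0.0686  0.0267]
```

Run:
```python
from v import *
np.set_printoptions(precision=4,suppress=True)
T,S=load("top"),load("scene")
# post: points above 0.1 near it, both views
for z,r in((T,(425,222,445,242)),(S,(183,157,205,187))):
    m=np.zeros(z["d"].shape,bool); m[r[1]:r[3],r[0]:r[2]]=1
    p=pts(z,m); k=(p[:,2]>.1)&(p[:,2]<.14); q=p[k]
    v,u=np.nonzero(m&(z["d"]>0)); t=k&(p[:,2]>.12)
    print("post",len(q),q.mean(0),q.min(0),q.max(0),"top px",u[t].mean(),v[t].mean(),plane(z,(u[t].mean(),v[t].mean()),.130))
# lever top view
m=np.zeros(T["d"].shape,bool); m[150:232,285:312]=1
p=pts(T,m); q=p[(p[:,2]>.15)&(p[:,2]<.27)&(p[:,0]<.66)]
print("lever",len(q),q.min(0),q.max(0)); c=np.polyfit(q[:,0],q[:,1],1); print("y(x):",c,np.degrees(np.arctan(c[0])),"at .52,.55,.6,.7",np.polyval(c,[.52,.55,.6,.7]))
for lo in np.arange(.51,.66,.02):
    s=q[(q[:,0]>lo)&(q[:,0]<lo+.02)]; print(round(lo+.01,2),len(s),s[:,1].min(),s[:,1].max(),s[:,2].max())
# scene lever
ms=np.zeros(S["d"].shape,bool); ms[155:265,325:360]=1
p=pts(S,ms); q=p[(p[:,2]>.16)&(p[:,2]<.28)&(p[:,0]<.66)]; c=np.polyfit(q[:,0],q[:,1],1);print("scene lever",len(q),q.min(0),q.max(0),np.polyval(c,[.52,.55,.6,.7]),c)
# pump base plate via top depth 
m=np.zeros(T["d"].shape,bool); m[110:200,270:330]=1
p=pts(T,m); q=p[(p[:,2]>.006)&(p[:,2]<.03)]; print("pump foot",q.min(0),q.max(0))
# counter top box
m=np.zeros(T["d"].shape,bool); m[180:245,365:440]=1
p=pts(T,m);psi=np.radians(22.5); q=p[(p[:,2]>.068)&(p[:,2]<.075)]
print("counter ctr from foot:",cv2.minAreaRect(p[(p[:,2]>.015)&(p[:,2]<.05)][:,:2].astype(np.float32)*1000))
l=q[:,:2]@np.array([[np.cos(psi),-np.sin(psi)],[np.sin(psi),np.cos(psi)]])
print("local pct",np.percentile(l,[1,99],axis=0))
```

```text
post 44 [ 0.5075 -0.3812  0.123 ] [ 0.4995 -0.392   0.1008] [ 0.5163 -0.3738  0.1353] top px 434.8 230.63333333333333 [ 0.5078 -0.3818  0.13  ]
post 87 [ 0.5113 -0.3797  0.1202] [ 0.5016 -0.3902  0.1004] [ 0.5171 -0.3733  0.1327] top px 193.375 166.08333333333334 [ 0.5118 -0.379   0.13  ]
lever 407 [ 0.5113 -0.0073  0.1603] [0.6599 0.0222 0.263 ]
y(x): [ 0.0884 -0.0425] 5.0539723527024005 at .52,.55,.6,.7 [0.0035 0.0061 0.0105 0.0194]
0.52 66 -0.007275281284159626 0.01667111751458392 0.2629793743691361
0.54 69 -0.007204447625971021 0.01697167687299751 0.2598599018063785
0.56 65 -0.004335413959259607 0.020216716632590705 0.24551601390713607
0.58 61 -0.00411391059069306 0.02053962128599414 0.23061260804886727
0.6 49 -0.0012663855301257953 0.020833389078935508 0.21858752883244537
0.62 39 0.004516238167413689 0.021795514525175246 0.19835736417773372
0.64 39 0.004875024738550062 0.022193322790402474 0.1838730705186166
0.66 19 0.008001964479769091 0.02222538418349892 0.16826564747297815
scene lever 897 [ 0.5186 -0.0079  0.1601] [0.6599 0.0247 0.2621] [0.005  0.0076 0.0118 0.0204] [ 0.0855 -0.0395]
pump foot [ 0.6158 -0.0844  0.006 ] [0.9039 0.1039 0.0298]
counter ctr from foot: ((539.6280517578125, -293.86212158203125), (165.15362548828125, 74.28187561035156), 73.30435943603516)
local pct [[ 0.3701 -0.5649]
 [ 0.4582 -0.4376]]
```

```bash
cat > go.py <<'E'
import sys,json,numpy as np
from rig import observe
from scipy.spatial.transform import Rotation as R
# go.py x y z yawdeg(of tool y axis, mod 180 -> nearest) : prints shift and turn fractions
x,y,z,a=map(float,sys.argv[1:5]); s=observe(); T=s["tool_rot"]
best=None
for k in (0,180):
    t=np.radians(a+k); Y=np.array([np.cos(t),np.sin(t),0]); Z=np.array([0,0,-1.]); G=np.c_[np.cross(Y,Z),Y,Z]
    r=R.from_matrix(T.T@G).as_rotvec()
    if best is None or np.linalg.norm(r)<np.linalg.norm(best): best=r
d=T.T@(np.array([x,y,z])-s["position"])
np.set_printoptions(precision=4,suppress=True)
print("t",round(s["time_s"],2),"pos",s["position"],"q",s["q"].round(1)); print("shift",(d/0.5).round(4),"turn",(best/np.pi).round(4),"mm",np.linalg.norm(d)*1e3)
E
python3 go.py .545 .115 .26 2.5
```

```text
t 0.1 pos [0.1225 0.5359 0.2308] q [ 64.8  21.8  74.4   0.   83.9 -12.3]
shift [-1.0114 -0.6323 -0.0579] turn [-0.0004  0.0002  0.4145] mm 597.1175975887915
```

```bash
python3 -m handwheel '[[[0,0,-0.06],[0,0,0]],[[-0.1,-0.06,-0.06],[0,0,0.05]],[[-0.2,-0.12,-0.06],[0,0,0.09]],[[-0.3,-0.18,-0.06],[0,0,0.13]],[[-0.4,-0.25,-0.06],[0,0,0.17]],[[-0.5,-0.31,-0.06],[0,0,0.21]],[[-0.6,-0.37,-0.06],[0,0,0.25]],[[-0.68,-0.42,-0.06],[0,0,0.29]],[[-0.75,-0.47,-0.06],[0,0,0.33]],[[-0.8,-0.5,-0.06],[0,0,0.37]]]' 1 30; python3 go.py .545 .115 .26 2.5
```

```text
time_s: 1.1
position: [0.4425, 0.2169, 0.2612]
tool_rot: [[-0.177, 0.984, -0.0], [0.984, 0.177, 0.0], [0.0, -0.0, -1.0]]
ft_force: [0.7, 1.7, -0.4]
grip_width: 0.0852
gripper_force: 0.0
t 1.1 pos [0.4425 0.2169 0.2612] q [12.3 14.8 79.8  0.  85.4  2.1]
shift [-0.237   0.1657  0.0023] turn [-0.0001 -0.      0.0428] mm 144.6034243791176
```

```bash
python3 go.py .546 .115 .055 2.5
```

```text
t 1.1 pos [0.4425 0.2169 0.2612] q [12.3 14.8 79.8  0.  85.4  2.1]
shift [-0.2374  0.1678  0.4123] turn [-0.0001 -0.      0.0428] mm 252.24868230006277
```

```bash
python3 -m handwheel '[[[-0.1,0.07,0],[0,0,0.03]],[[-0.16,0.11,0.04],[0,0,0.043]],[[-0.205,0.144,0.1],[0,0,0.043]],[[-0.205,0.144,0.17],[0,0,0.043]],[[-0.205,0.144,0.2],[0,0,0.043]],[[-0.205,0.144,0.2],[0,0,0.043]],[[-0.205,0.144,0.2],[0,0,0.043]]]'; python3 go.py .546 .115 .055 2.5
```

```text
time_s: 1.8
position: [0.5312, 0.1312, 0.1619]
tool_rot: [[-0.049, 0.999, 0.0], [0.999, 0.049, 0.0], [0.0, 0.0, -1.0]]
ft_force: [-0.1, -0.3, -0.2]
grip_width: 0.0853
gripper_force: 0.0
t 1.8 pos [0.5312 0.1312 0.1619] q [ 1.5 25.  81.4  0.  73.6 -1.3]
shift [-0.0338  0.0278  0.2137] turn [ 0.0001 -0.      0.0016] mm 109.0948557139997
```

```bash
python3 -m handwheel '[[[-0.034,0.028,0.04],[0,0,0]],[[-0.034,0.028,0.1],[0,0,0]],[[-0.034,0.028,0.16],[0,0,0]],[[-0.034,0.028,0.2],[0,0,0]],[[-0.034,0.028,0.214],[0,0,0]],[[-0.034,0.028,0.214],[0,0,0]]]' && python3 -m handwheel '[[[0,0,0],[0,0,0]],[[0,0,0],[0,0,0]],[[0,0,0],[0,0,0]],[[0,0,0],[0,0,0]],[[0,0,0],[0,0,0]],[[0,0,0],[0,0,0]],[[0,0,0],[0,0,0]],[[0,0,0],[0,0,0]]]' 0 35
python3 - <<'E'
from rig import *
import cv2
im,d=get_image("scene"); cv2.imwrite("pics/grasp.png",cv2.resize(im[100:320,250:540,::-1],None,fx=2,fy=2))
E
```

```text
time_s: 2.4
position: [0.5462, 0.115, 0.0548]
tool_rot: [[-0.049, 0.999, 0.001], [0.999, 0.049, -0.0], [-0.0, 0.001, -1.0]]
ft_force: [0.7, -0.4, 0.3]
grip_width: 0.0854
gripper_force: 0.0
time_s: 3.2
position: [0.546, 0.115, 0.0546]
tool_rot: [[-0.049, 0.999, 0.001], [0.999, 0.049, 0.0], [0.0, 0.001, -1.0]]
ft_force: [-0.3, 1.4, 5.2]
grip_width: 0.0234
gripper_force: 35.7
```

View pics/grasp.png

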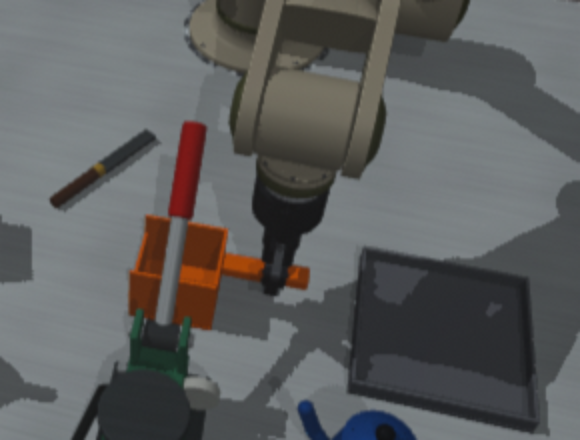

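The gripper holds the bar at crop pixel (285,275), with the bowl still under the lever at (180,270). The opening reads 23 mm against the 24 mm bar.

```bash
python3 -m handwheel '[[[0,0,-0.02],[0,0,0]],[[0,0,-0.05],[0,0,0]],[[0,0,-0.07],[0,0,0]],[[0.03,0,-0.07],[0,0,0]],[[0.08,0,-0.07],[0,0,0]],[[0.14,0,-0.07],[0,0,0]],[[0.2,0,-0.07],[0,0,0]],[[0.26,0,-0.08],[0,0,0]],[[0.31,-0.01,-0.1],[0,0,0]],[[0.34,-0.01,-0.1],[0,0,0]]]' && python3 -m handwheel '[[[0.04,0,0],[0,0,0]],[[0.1,-0.01,0],[0,0,0]],[[0.16,-0.01,0],[0,0,0]],[[0.22,-0.01,0],[0,0,0]],[[0.26,-0.01,0],[0,0,0]],[[0.272,-0.01,0],[0,0,0]],[[0.272,-0.01,0],[0,0,0]],[[0.272,-0.01,0],[0,0,0]]]'
python3 - <<'E'
from rig import *
import cv2,numpy as np
for n in ("scene","top"):
    im,d=get_image(n); np.savez(f"{n}1.npz",im=im,d=d,**camera_params(n))
    if n=="scene": cv2.imwrite("pics/tray.png",cv2.resize(im[100:320,250:570,::-1],None,fx=2,fy=2))
from v import *
np.set_printoptions(precision=4,suppress=True)
for n,r in(("top",(120,160,260,280)),("scene",(400,180,560,330))):
    z=load(n,"1"); p=pts(z,mask(z,(7,150,60),(17,255,255),r))
    print(n,len(p),np.percentile(p,[1,99],axis=0),cv2.minAreaRect(p[:,:2].astype(np.float32)*1000))
E
```

```text
time_s: 4.25
position: [0.5318, 0.287, 0.1048]
tool_rot: [[-0.051, 0.999, 0.001], [0.999, 0.051, 0.001], [0.001, 0.001, -1.0]]
ft_force: [0.3, -0.1, -1.2]
grip_width: 0.0235
gripper_force: 35.1
time_s: 5.05
position: [0.5211, 0.419, 0.1039]
tool_rot: [[-0.048, 0.999, -0.001], [0.999, 0.048, -0.001], [-0.001, -0.001, -1.0]]
ft_force: [-0.3, -1.2, -1.0]
grip_width: 0.0236
gripper_force: 35.1
top 1283 [[0.4809 0.2561 0.046 ]
 [0.5716 0.3949 0.1375]] ((525.4534912109375, 329.13885498046875), (89.11442565917969, 145.02679443359375), 3.4646666049957275)
scene 3277 [[0.4816 0.2571 0.0503]
 [0.5752 0.4076 0.1353]] ((525.4502563476562, 357.22747802734375), (92.53166198730469, 198.7392578125), 3.3685083389282227)
```

View pics/tray.png

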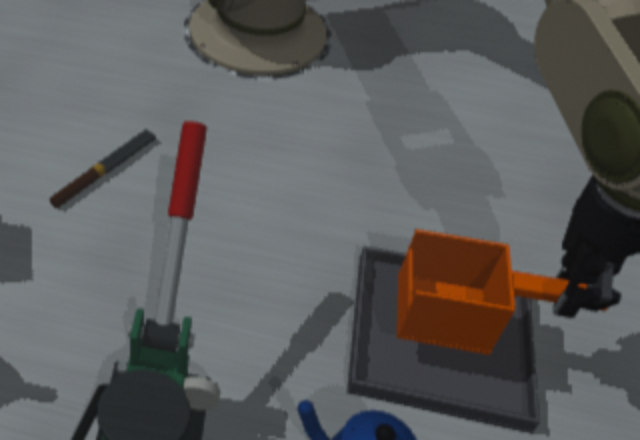

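The bowl, at crop (455,290), hangs level inside the tray outline. It is centred at about (0.527, 0.307) with its underside about 50 mm up, so I'll lower it 44 mm and release.

```bash
python3 -m handwheel '[[[0,0,0.03],[0,0,0]],[[0,0,0.05],[0,0,0]],[[0,0,0.065],[0,0,0]],[[0,0,0.075],[0,0,0]],[[0,0,0.082],[0,0,0]],[[0,0,0.087],[0,0,0]],[[0,0,0.088],[0,0,0]],[[0,0,0.088],[0,0,0]]]' && python3 -m handwheel '[[[0,0,0],[0,0,0]],[[0,0,0],[0,0,0]],[[0,0,0],[0,0,0]],[[0,0,0],[0,0,0]],[[0,0,0],[0,0,0]],[[0,0,0],[0,0,0]],[[0,0,0],[0,0,0]]]' 1 && python3 -m handwheel '[[[0,0,-0.04],[0,0,0]],[[0,0,-0.1],[0,0,0]],[[0,0,-0.2],[0,0,0]],[[0,0,-0.3],[0,0,0]],[[0,0,-0.4],[0,0,0]],[[0,0,-0.45],[0,0,0]],[[0,0,-0.45],[0,0,0]],[[0,0,-0.45],[0,0,0]]]'
python3 - <<'E'
from rig import *
from v import *
np.set_printoptions(precision=4,suppress=True)
for n in ("scene","top"):
    im,d=get_image(n); np.savez(f"{n}2.npz",im=im,d=d,**camera_params(n))
for n,r in(("top",(120,160,260,280)),("scene",(400,180,590,330))):
    z=load(n,"2"); p=pts(z,mask(z,(7,150,60),(17,255,255),r)); b=p[p[:,1]<.35]
    print(n,len(p),np.percentile(p,[1,99],axis=0),"rim z",np.percentile(b[:,2],[90,97]),cv2.minAreaRect(p[:,:2].astype(np.float32)*1000))
E
python3 go.py .549 .005 .29 95
```

```text
time_s: 5.95
position: [0.5211, 0.42, 0.0606]
tool_rot: [[-0.049, 0.999, 0.0], [0.999, 0.049, 0.0], [0.0, 0.0, -1.0]]
ft_force: [0.3, 0.7, -0.8]
grip_width: 0.0233
gripper_force: 35.1
time_s: 6.65
position: [0.521, 0.42, 0.0603]
tool_rot: [[-0.049, 0.999, -0.0], [0.999, 0.049, -0.0], [-0.0, -0.0, -1.0]]
ft_force: [-0.2, -0.3, 0.5]
grip_width: 0.0857
gripper_force: 0.0
time_s: 7.45
position: [0.5208, 0.4199, 0.2848]
tool_rot: [[-0.049, 0.999, -0.0], [0.999, 0.049, -0.0], [-0.0, -0.0, -1.0]]
ft_force: [-0.7, 0.6, -0.1]
grip_width: 0.0853
gripper_force: 0.0
top 1336 [[0.4824 0.2568 0.0022]
 [0.5713 0.4506 0.0941]] rim z [0.0835 0.0917] ((526.6874389648438, 355.28558349609375), (93.99028015136719, 201.3732147216797), 0.2779441177845001)
scene 3297 [[0.4819 0.2578 0.007 ]
 [0.5752 0.4518 0.0917]] rim z [0.0843 0.0902] ((510.1986999511719, 344.9140930175781), (121.98396301269531, 203.117919921875), 22.69987678527832)
t 7.55 pos [0.5207 0.4198 0.2834] q [ 28.8  33.4  46.2  -0.  100.6  26. ]
shift [-0.8313  0.0164 -0.012 ] turn [-0.0004  0.0011  0.4877] mm 415.7721613793942
```

The bailer's rim stands at 90 mm in the tray, so it is flat on the floor and released, with the bowl centre about (0.527, 0.307). Next is the pump.

```bash
python3 -m handwheel '[[[-0.09,0,-0.02],[0,0,0.04]],[[-0.18,0.01,-0.02],[0,0,0.085]],[[-0.27,0.01,-0.02],[0,0,0.13]],[[-0.36,0.01,-0.02],[0,0,0.175]],[[-0.45,0.01,-0.02],[0,0,0.22]],[[-0.54,0.01,-0.02],[0,0,0.265]],[[-0.63,0.015,-0.02],[0,0,0.31]],[[-0.72,0.016,-0.02],[0,0,0.355]],[[-0.8,0.016,-0.02],[0,0,0.4]],[[-0.83,0.016,-0.02],[0,0,0.445]]]' 0; python3 go.py .5496 .0064 .285 95
```

```text
time_s: 8.55
position: [0.5488, 0.0026, 0.2937]
tool_rot: [[0.978, 0.211, -0.003], [0.211, -0.978, 0.0], [-0.003, -0.001, -1.0]]
ft_force: [-0.1, 0.7, -0.4]
grip_width: 0.0
gripper_force: 0.0
t 8.55 pos [0.5488 0.0026 0.2937] q [-12.1  19.7  67.3  -0.   93.2  65.8]
shift [ 0.0032 -0.0071  0.0174] turn [-0.0002  0.001   0.0397] mm 9.538868795322152
```

```bash
python3 -m handwheel '[[[0.003,-0.007,0.01],[0,0,0.04]],[[0.003,-0.007,0.016],[0,0,0.04]],[[0.003,-0.007,0.016],[0,0,0.04]],[[0.003,-0.007,0.016],[0,0,0.04]]]'; python3 go.py .535 .0052 .075 95
```

```text
time_s: 8.95
position: [0.5497, 0.01, 0.287]
tool_rot: [[0.995, 0.099, -0.001], [0.099, -0.995, 0.0], [-0.001, -0.0, -1.0]]
ft_force: [0.3, -0.7, 0.3]
grip_width: -0.0002
gripper_force: 0.0
t 8.95 pos [0.5497 0.01   0.287 ] q [-11.3  19.9  68.1  -0.   92.1  73. ]
shift [-0.0298  0.0067  0.424 ] turn [-0.0001  0.0003  0.0037] mm 212.53088061345693
```

```bash
python3 -m handwheel '[[[-0.002,0.007,0.05],[0,0,0.004]],[[-0.005,0.007,0.1],[0,0,0.004]],[[-0.008,0.007,0.15],[0,0,0.004]],[[-0.012,0.007,0.2],[0,0,0.004]],[[-0.016,0.007,0.25],[0,0,0.004]],[[-0.02,0.007,0.3],[0,0,0.004]],[[-0.024,0.007,0.35],[0,0,0.004]],[[-0.028,0.007,0.39],[0,0,0.004]],[[-0.03,0.007,0.42],[0,0,0.004]],[[-0.03,0.007,0.43],[0,0,0.004]]]'
python3 - <<'E'
from rig import *
import cv2
im,d=get_image("scene"); cv2.imwrite("pics/press.png",cv2.resize(im[100:320,250:540,::-1],None,fx=2,fy=2))
E
```

```text
time_s: 9.95
position: [0.5366, 0.0048, 0.0729]
tool_rot: [[0.996, 0.086, 0.004], [0.086, -0.996, -0.001], [0.004, 0.001, -1.0]]
ft_force: [0.7, 0.5, 12.9]
grip_width: 0.0
gripper_force: 5.6
```

View pics/press.png

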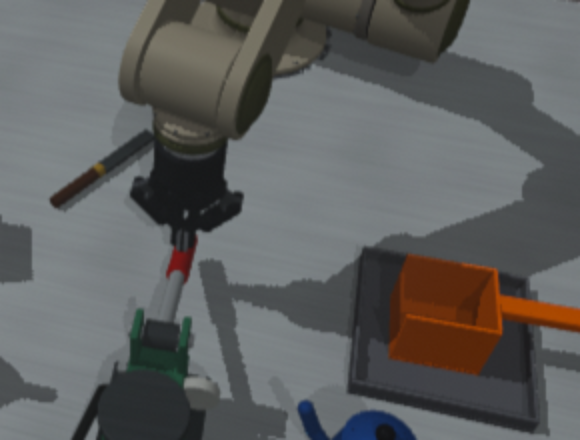

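The fingers press on the red handle at crop (182,250), the lever is nearly down, and the bailer sits flat in the tray. I'll feel for the stop in small steps.

```bash
python3 -m handwheel '[[[0,0,0.006],[0,0,0]],[[0,0,0.012],[0,0,0]]]'; python3 -m handwheel '[[[0,0,0.006],[0,0,0]],[[0,0,0.012],[0,0,0]]]'
```

```text
time_s: 10.2
position: [0.5376, 0.0048, 0.0683]
tool_rot: [[0.996, 0.085, 0.007], [0.085, -0.996, -0.001], [0.007, 0.002, -1.0]]
ft_force: [1.3, 0.9, 13.2]
grip_width: 0.0001
gripper_force: 5.5
time_s: 10.4
position: [0.5382, 0.0048, 0.0649]
tool_rot: [[0.996, 0.086, 0.01], [0.086, -0.996, -0.002], [0.01, 0.002, -1.0]]
ft_force: [-9.9, 2.4, 55.7]
grip_width: -0.0005
gripper_force: 27.2
```

```bash
python3 -m handwheel '[[[0,0,-0.03],[0,0,0]],[[0.004,0,-0.09],[0,0,0]],[[0.008,0,-0.15],[0,0,0]],[[0.012,0,-0.2],[0,0,0]],[[0.016,0,-0.26],[0,0,0]],[[0.02,0,-0.32],[0,0,0]],[[0.025,0,-0.38],[0,0,0]],[[0.03,0,-0.43],[0,0,0]],[[0.03,0,-0.454],[0,0,0]],[[0.03,0,-0.454],[0,0,0]]]'; python3 -m handwheel '[[[0,0,0],[0,0,0]],[[0,0,0],[0,0,0]],[[0,0,0],[0,0,0]],[[0,0,0],[0,0,0]],[[0,0,0],[0,0,0]],[[0,0,0],[0,0,0]]]'
python3 - <<'E'
from rig import *
import cv2
im,d=get_image("scene"); cv2.imwrite("pics/up.png",cv2.resize(im[100:320,250:540,::-1],None,fx=2,fy=2))
E
```

```text
time_s: 11.4
position: [0.5506, 0.0062, 0.2891]
tool_rot: [[0.996, 0.085, 0.004], [0.085, -0.996, -0.001], [0.004, 0.001, -1.0]]
ft_force: [0.2, 0.7, 0.1]
grip_width: 0.0001
gripper_force: 0.0
time_s: 12.0
position: [0.5501, 0.0059, 0.2872]
tool_rot: [[0.997, 0.083, -0.0], [0.083, -0.997, 0.0], [-0.0, -0.0, -1.0]]
ft_force: [-0.2, -0.0, -0.7]
grip_width: 0.0004
gripper_force: 0.0
```

View pics/up.png

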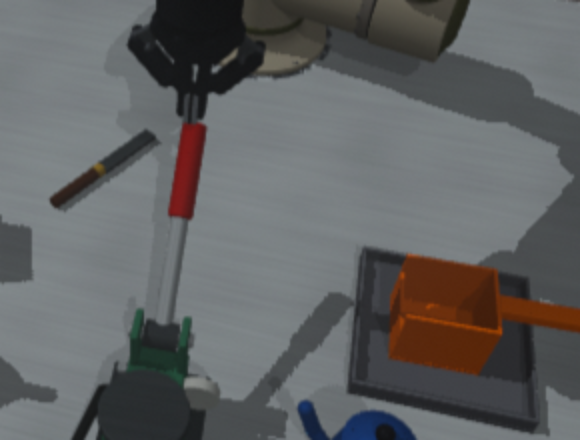

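The lever is back at rest, with its tip at crop (193,125) as before. Now strokes two and three.

```bash
python3 -m handwheel '[[[-0.002,0,0.05],[0,0,0]],[[-0.005,0,0.1],[0,0,0]],[[-0.008,0,0.15],[0,0,0]],[[-0.012,0,0.2],[0,0,0]],[[-0.016,0,0.25],[0,0,0]],[[-0.02,0,0.3],[0,0,0]],[[-0.024,0,0.36],[0,0,0]],[[-0.028,0,0.41],[0,0,0]],[[-0.03,0,0.44],[0,0,0]],[[-0.03,0,0.446],[0,0,0]]]' && python3 -m handwheel '[[[0,0,0.003],[0,0,0]],[[0,0,0.006],[0,0,0]]]'; python3 -m handwheel '[[[0,0,-0.03],[0,0,0]],[[0.004,0,-0.09],[0,0,0]],[[0.008,0,-0.15],[0,0,0]],[[0.012,0,-0.2],[0,0,0]],[[0.016,0,-0.26],[0,0,0]],[[0.02,0,-0.32],[0,0,0]],[[0.025,0,-0.38],[0,0,0]],[[0.03,0,-0.43],[0,0,0]],[[0.03,0,-0.452],[0,0,0]],[[0.03,0,-0.452],[0,0,0]]]'; python3 -m handwheel '[[[0,0,0],[0,0,0]],[[0,0,0],[0,0,0]],[[0,0,0],[0,0,0]],[[0,0,0],[0,0,0]],[[0,0,0],[0,0,0]],[[0,0,0],[0,0,0]]]'
```

```text
time_s: 13.05
position: [0.5364, 0.0044, 0.0655]
tool_rot: [[0.997, 0.083, 0.003], [0.083, -0.997, -0.001], [0.003, 0.001, -1.0]]
ft_force: [-6.7, 1.3, 29.7]
grip_width: 0.0002
gripper_force: 14.6
time_s: 13.25
position: [0.5366, 0.0044, 0.0649]
tool_rot: [[0.997, 0.083, 0.005], [0.083, -0.997, -0.001], [0.005, 0.002, -1.0]]
ft_force: [-11.1, 1.5, 40.3]
grip_width: -0.0001
gripper_force: 20.7
time_s: 14.25
position: [0.5504, 0.0059, 0.2882]
tool_rot: [[0.997, 0.083, 0.002], [0.083, -0.997, -0.0], [0.002, 0.001, -1.0]]
ft_force: [0.5, 0.6, -0.2]
grip_width: -0.0003
gripper_force: 0.0
time_s: 14.85
position: [0.5501, 0.0059, 0.2872]
tool_rot: [[0.997, 0.083, -0.0], [0.083, -0.997, 0.0], [-0.0, -0.0, -1.0]]
ft_force: [0.4, -0.3, 1.0]
grip_width: -0.0002
gripper_force: 0.0
```

```bash
python3 -m handwheel '[[[-0.002,0,0.05],[0,0,0]],[[-0.005,0,0.1],[0,0,0]],[[-0.008,0,0.15],[0,0,0]],[[-0.012,0,0.2],[0,0,0]],[[-0.016,0,0.25],[0,0,0]],[[-0.02,0,0.3],[0,0,0]],[[-0.024,0,0.36],[0,0,0]],[[-0.028,0,0.41],[0,0,0]],[[-0.03,0,0.44],[0,0,0]],[[-0.03,0,0.446],[0,0,0]]]' && python3 -m handwheel '[[[0,0,0.003],[0,0,0]],[[0,0,0.006],[0,0,0]]]'; python3 -m handwheel '[[[0,0,-0.03],[0,0,0]],[[0.004,0,-0.09],[0,0,0]],[[0.008,0,-0.15],[0,0,0]],[[0.012,0,-0.2],[0,0,0]],[[0.016,0,-0.26],[0,0,0]],[[0.02,0,-0.32],[0,0,0]],[[0.025,0,-0.38],[0,0,0]],[[0.03,0,-0.43],[0,0,0]],[[0.03,0,-0.452],[0,0,0]],[[0.03,0,-0.452],[0,0,0]]]'; python3 -m handwheel '[[[0,0,0],[0,0,0]],[[0,0,0],[0,0,0]],[[0,0,0],[0,0,0]],[[0,0,0],[0,0,0]],[[0,0,0],[0,0,0]],[[0,0,0],[0,0,0]]]'; python3 go.py .523 -.428 .2 22.5
```

```text
time_s: 15.85
position: [0.5363, 0.0044, 0.0655]
tool_rot: [[0.997, 0.083, 0.003], [0.083, -0.997, -0.001], [0.003, 0.001, -1.0]]
ft_force: [-5.1, 0.6, 29.1]
grip_width: 0.0
gripper_force: 14.6
time_s: 16.05
position: [0.5366, 0.0045, 0.0649]
tool_rot: [[0.997, 0.083, 0.005], [0.083, -0.997, -0.001], [0.005, 0.002, -1.0]]
ft_force: [-10.4, 0.4, 40.6]
grip_width: -0.0
gripper_force: 20.7
time_s: 17.05
position: [0.5504, 0.0059, 0.2881]
tool_rot: [[0.997, 0.083, 0.002], [0.083, -0.997, -0.0], [0.002, 0.001, -1.0]]
ft_force: [-0.8, -0.2, -0.7]
grip_width: -0.0001
gripper_force: 0.0
time_s: 17.65
position: [0.5501, 0.0059, 0.2872]
tool_rot: [[0.997, 0.083, -0.0], [0.083, -0.997, 0.0], [-0.0, -0.0, -1.0]]
ft_force: [0.2, -0.3, 0.3]
grip_width: -0.0003
gripper_force: 0.0
t 17.65 pos [0.5501 0.0059 0.2872] q [-11.7  19.9  68.   -0.   92.1  73.5]
shift [-0.1261  0.8604  0.1744] turn [0.     0.0001 0.4015] mm 443.44494424854196
```

```bash
python3 -m handwheel '[[[-0.01,0.09,0],[0,0,0.04]],[[-0.03,0.18,0],[0,0,0.085]],[[-0.04,0.27,0],[0,0,0.13]],[[-0.05,0.36,0],[0,0,0.17]],[[-0.07,0.45,0],[0,0,0.21]],[[-0.08,0.54,0.02],[0,0,0.25]],[[-0.09,0.63,0.05],[0,0,0.29]],[[-0.1,0.71,0.09],[0,0,0.33]],[[-0.11,0.79,0.12],[0,0,0.365]],[[-0.126,0.85,0.15],[0,0,0.4]]]'; python3 go.py .523 -.428 .095 22.5
```

```text
time_s: 18.65
position: [0.5222, -0.4251, 0.211]
tool_rot: [[0.382, -0.924, -0.0], [-0.924, -0.382, 0.0], [-0.0, 0.0, -1.0]]
ft_force: [1.2, -0.4, -1.0]
grip_width: -0.0001
gripper_force: 0.0
t 18.65 pos [ 0.5222 -0.4251  0.211 ] q [-49.2  35.4  54.   -0.   90.6 108.4]
shift [0.006  0.0007 0.232 ] turn [ 0.0001  0.0001 -0.0003] mm 116.05051516080476
```

```bash
python3 -m handwheel '[[[0.006,0,0.06],[0,0,0]],[[0.006,0,0.14],[0,0,0]],[[0.006,0,0.2],[0,0,0]],[[0.006,0,0.232],[0,0,0]],[[0.006,0,0.232],[0,0,0]]]'
python3 - <<'E'
from rig import *
import cv2
im,d=get_image("scene"); cv2.imwrite("pics/post.png",cv2.resize(im[110:260,130:330,::-1],None,fx=3,fy=3))
E
```

```text
time_s: 19.15
position: [0.523, -0.4248, 0.0936]
tool_rot: [[0.387, -0.922, -0.003], [-0.922, -0.387, 0.004], [-0.005, 0.002, -1.0]]
ft_force: [-0.3, -0.1, 1.4]
grip_width: -0.0
gripper_force: 0.0
```

View pics/post.png

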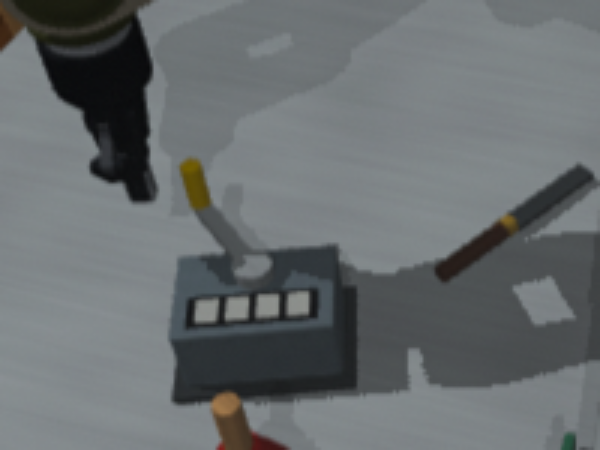

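The fingertips, at crop (142,190), are on the -y side of the yellow post at (195,185). The path is clear, so I'll push.

```bash
python3 -m handwheel '[[[-0.03,0,0],[0,0,0]],[[-0.055,0,0],[0,0,0]],[[-0.08,0,0],[0,0,0]],[[-0.105,0,0],[0,0,0]],[[-0.13,0,0],[0,0,0]],[[-0.155,0,0],[0,0,0]],[[-0.18,0,0],[0,0,0]],[[-0.2,0,0],[0,0,0]],[[-0.215,0,0],[0,0,0]],[[-0.225,0,0],[0,0,0]]]'; python3 -m handwheel '[[[-0.005,0,0],[0,0,0]],[[-0.01,0,0],[0,0,0]]]';python3 - <<'E'
from rig import *
import cv2
im,d=get_image("scene"); cv2.imwrite("pics/pushed.png",cv2.resize(im[110:260,130:330,::-1],None,fx=3,fy=3))
E
```

```text
time_s: 20.2
position: [0.4809, -0.3221, 0.0975]
tool_rot: [[0.387, -0.922, 0.002], [-0.922, -0.387, -0.002], [0.003, -0.001, -1.0]]
ft_force: [5.3, -2.2, -0.2]
grip_width: -0.0004
gripper_force: 2.0
time_s: 20.4
position: [0.4788, -0.3178, 0.0968]
tool_rot: [[0.387, -0.922, 0.001], [-0.922, -0.387, -0.001], [0.002, -0.001, -1.0]]
ft_force: [4.8, -3.2, 1.7]
grip_width: 0.0002
gripper_force: 2.2
```

View pics/pushed.png

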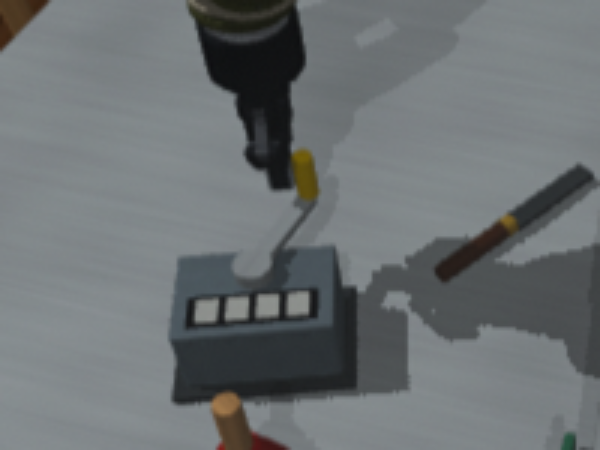

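The post has swung to crop (306,175), nearly at its stop. I'll push a few mm more until the force rises.

```bash
python3 -m handwheel '[[[-0.006,0,0],[0,0,0]],[[-0.012,0,0],[0,0,0]]]';python3 -m handwheel '[[[-0.005,0,0],[0,0,0]],[[-0.01,0,0],[0,0,0]]]'
```

```text
time_s: 20.65
position: [0.4776, -0.3135, 0.097]
tool_rot: [[0.386, -0.922, 0.004], [-0.922, -0.386, -0.004], [0.006, -0.002, -1.0]]
ft_force: [13.2, -12.4, -6.4]
grip_width: -0.0001
gripper_force: 8.1
time_s: 20.85
position: [0.4777, -0.3121, 0.0973]
tool_rot: [[0.386, -0.923, 0.01], [-0.923, -0.386, -0.011], [0.014, -0.005, -1.0]]
ft_force: [22.5, -24.8, -14.7]
grip_width: 0.0001
gripper_force: 15.5
```

Firm stop. I'll retreat past the rest position, lift clear and check.

```bash
python3 -m handwheel '[[[0.04,0,0],[0,0,0]],[[0.09,0,0],[0,0,0]],[[0.14,0,0],[0,0,0]],[[0.19,0,0],[0,0,0]],[[0.24,0,0],[0,0,0]],[[0.28,0,0],[0,0,0]],[[0.3,0,0],[0,0,0]],[[0.3,0,-0.06],[0,0,0]],[[0.3,0,-0.14],[0,0,0]],[[0.3,0,-0.2],[0,0,0]]]'; python3 -m handwheel '[[[0,0,0],[0,0,0]],[[0,0,0],[0,0,0]],[[0,0,0],[0,0,0]],[[0,0,0],[0,0,0]],[[0,0,0],[0,0,0]],[[0,0,0],[0,0,0]],[[0,0,0],[0,0,0]],[[0,0,0],[0,0,0]]]';python3 - <<'E'
from rig import *
import cv2
im,d=get_image("scene"); cv2.imwrite("pics/end.png",im[:,:,::-1])
E
```

```text
time_s: 21.85
position: [0.5316, -0.4454, 0.198]
tool_rot: [[0.387, -0.922, -0.001], [-0.922, -0.387, 0.001], [-0.001, 0.001, -1.0]]
ft_force: [-0.3, 0.4, 1.2]
grip_width: 0.0002
gripper_force: 0.0
time_s: 22.65
position: [0.5321, -0.4454, 0.1963]
tool_rot: [[0.387, -0.922, -0.0], [-0.922, -0.387, 0.0], [-0.0, 0.0, -1.0]]
ft_force: [-0.5, -0.3, 0.2]
grip_width: -0.0
gripper_force: 0.0
```

View pics/end.png

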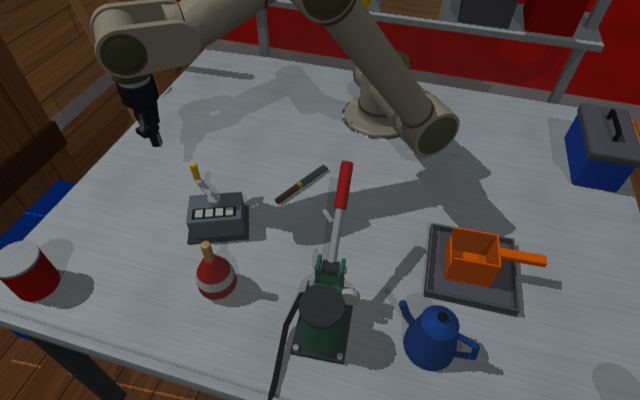

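The picture shows the post back at (195,172), the lever up at (345,165), the bailer flat in the tray at (472,258), and the pot, buoy and file where they were. The robot touches nothing, so I'm handing in.

```bash
python3 -c "from rig import close_job; print(close_job())"
```

```text
the job is handed in; nothing more can be done
None
```

I handed the job in at about 23 s of robot time: the bailer is flat in the tray, the pump got three strokes to its stop and back, the counter lever went to its stop and sprang back, and the pot, buoy and file look unmoved in the last picture; no verdict was returned.

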